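# Start the grinding bench in the safe order

### The job

Bring the jeweller's grinding place to life in the safe order, with the fingertips only: first switch the dust extractor on by pressing the raised end of its rocker fully over, then push the square key on the micromotor unit fully in so that it stays down, then press the large round button on the same unit fully down and let it come back up. Leave the small round button unpressed, and do not shift or pick up the handpiece, jar, ring mandrel or basket.

Things in the scene. Friction and masses are not known exactly. Their poses are not given: they have to be found in the camera images.
- extractor: Dust extractor, a fixed grey box 150 (x) x 170 (y) x 95 mm high with a black grille in its front (-x) face. Origin: centre of its underside, z up. On its top, centred at local (0, -30 mm), a black bezel 76 x 46 x 6 mm carries the rocker.
- rocker (a joint): Angle of the white rocker (59 mm long in the extractor's x, 34 mm wide), rad: -0.15 to -0.11 at the start (off, far (+x) end raised), +0.15 fully over (on, far end down). Turns about the extractor's y; pivot 109 mm above the bench. Each half slopes up 0.15 rad to its end, so the far half is level when on. Stays where left (friction); about 3 to 5 N on the far half turns it.
- rocker_far (a point): Middle of the upper surface of the rocker's far half, 18.5 mm from the pivot; moves with the rocker. It sinks by about 5 mm, from about 124 to 119 mm above the bench, as the rocker goes from off to on; the raised far edge is up to 128 mm above the bench.
- rocker_near (a point): Middle of the upper surface of the rocker's near half, 18.5 mm from the pivot; moves with the rocker.
- unit: Micromotor unit, a fixed white box 150 (x) x 220 (y) x 85 mm high, dial and display in its front (-x). Origin: centre of its underside, z up. On its top, at local x = 0, y = -70, 0 and +70 mm, are three white push controls on black bezels 46 x 46 x 6 mm: square key, large round, small round, in varying order. Each cap's top is 104 mm above the bench and sinks 6 mm.
- key (a joint): Travel of the square key, m: 0 out, 0.006 fully in. It stays where it is pushed (friction, about 3 N to move it, no spring).
- key_top (a point): Centre of the top face of the square key, 30 x 30 mm; moves with it, and its axes are those of the unit.
- start (a joint): Travel of the large round button, m: 0 out, 0.006 fully down. A spring returns it; fully down takes about 5 N.
- start_top (a point): Centre of the top face of the large round button, 34 mm in diameter; moves with it.
- small (a joint): Travel of the small round button, m: 0 out, 0.006 fully down; a spring returns it. Not to be pressed.
- small_top (a point): Centre of the top face of the small round button, 16 mm in diameter; moves with it.
- handpiece: Loose bystander: aluminium handpiece, 22 mm thick and 150 mm long (along its y) with a thin bur, on a black stand 50 x 70 mm, 43 mm high in all, in front of the unit. Origin: centre of the stand's underside.
- jar: Loose bystander: small lidded jar, 34 mm in diameter and 42 mm high, standing on the extractor's top at the left (local +y) of the rocker. Origin: centre of its underside.
- mandrel: Loose bystander: upright steel ring mandrel, a slim cone 150 mm high on a foot 60 mm in diameter, beyond the two devices. Origin: centre of its underside.
- basket: Loose bystander: open purple plastic basket 100 x 150 x 60 mm, beyond the two devices. Origin: centre of its underside.
Not all that is in view belongs to the job. Leave any blue or yellow look-alike of the extractor alone.

How it is judged (in metres and radians):
On the way, in this order (a step that is already met when the one before it is completed fails the run):
1. the extractor's rocker is pressed over to on (value of joint rocker above 0.11 rad), for 0.1 s.
2. then the square key is pushed in (value of joint key above 0.0045 m), for 0.1 s.
3. then the large round button is pressed down (value of joint start above 0.0045 m), for 0.05 s.
4. and it is let up again (value of joint start below 0.0015 m), for 0.1 s.
At the end, for the whole second after the job is handed in: The rocker is on (above 0.11 rad), the square key is in (over 4.5 mm), the large and small round buttons are up (under 1.5 mm), and the handpiece, jar, mandrel and basket are within 15 mm of where they stood (value of joint rocker above 0.11 rad and value of joint key above 0.0045 m and value of joint each of start, small below 0.0015 m and distance of each of handpiece, jar, mandrel, basket from where it was at the start of the episode below 0.015 m); the robot touches nothing.
It fails at once if the square key is pressed (over 3 mm) while the extractor is off (value of joint key above 0.003 m and value of joint rocker below 0.05 rad).
It fails at once if the large round button is pressed (over 3 mm) before the extractor is on and the square key is in (value of joint start above 0.003 m and (value of joint rocker below 0.05 rad or value of joint key below 0.003 m)).
It fails at once if the small round button is pressed (over 3 mm) (value of joint small above 0.003 m).
It fails at once if the handpiece, jar, mandrel or basket is shifted, lifted or carried (over 15 mm) (distance of any of handpiece, jar, mandrel, basket from where it was at the start of the episode above 0.015 m).
It also fails if it takes over 45 s, if anything falls off the work surface, if the arm or the gripper's body presses on something with over 40 N, if the wrist force passes 120 N, or if a joint passes its speed limit or range.

### The arm

A 6-joint arm with a two-finger parallel gripper is mounted at the origin on the work surface. World frame = base frame: x ahead of the robot, y to its left, z up, the work surface at z = 0. Lengths are in mm, angles in rad, forces in N, time in s.
With the tool pointing down it reaches from about 350 to 725 mm from the base axis. Payload 4.3 kg.
Tool frame: the origin (TCP) lies midway between the tips of the shut fingers; the grasp point (between the pads) lies 19 mm behind it (env.pinch_z is the distance from the TCP to the grasp point, in mm); z points along the fingers, y is the line along which they close (so a half turn about z gives the same grasp; the last joint's range is limited). The gripper opens to 85 mm and grips with 20 to 120 N. Pads are 22 mm wide; open, the fingers measure 114 mm over their backs; the gripper's body (76 mm by 85 mm) begins 54 mm behind the grasp point. The pads swing forward as they close: fully open they stand 13 mm farther back than shut.
Start: joints at [1.229, 0.377, 0.081, 1.274, 0, 1.46], TCP at [132.099, 559.658, 231.329] pointing down, gripper open.
Joint ranges: [-2.72, 2.72], [-0.84, 1.66], [-1.02, 1.22], [-1.77, 2.12], [-1.37, 1.28], [-3.14, 3.14]. Speed limits (rad/s): [2.57, 2.57, 3.14, 3.14, 3.14, 3.14].

### API

Orientations are given as a unit quaternion [w, x, y, z].
In Python, from station import env gives the robot as it stands.
- The arm moves only by the shell command python3 -m creep 'ROWS' [FORCE]. ROWS is a JSON object of lists of equal length, an entry for each row: "delta_pos": the shift along the tool's x, y, z in cm, a list of three; "roll": the turn about the tool's z in rad; "gripper": the finger opening in cm, from 0 to 8.54. In form: {"delta_pos": [[dx, dy, dz], ...], "roll": [roll, ...], "gripper": [gripper, ...]}. A call has 1 to 20 rows; each row is the pose to reach, as a shift and turn from the pose commanded when the call began, along the tool's axes at that moment; what a row does not reach only later rows make up. A row lasts 1/10 s, in which the tool goes at most 50 mm and 8.59 degrees, less where a joint would pass 70% of its speed; a pose out of reach is approached as far as the arm can. A call with a gripper value outside its range is refused whole. The fingers move at their own pace and stop on an object; FORCE is the grip in N (left out, the last holds). Time passes only in rows, so rows that repeat a pose let the fingers close. It gives the time, the measured TCP pose, the force, the opening and the grip force at its end, in the units of the state.
- env.get_state(): the state, without advancing time (a new reading comes with each control period).
- env.capture(name): name is "side" or "top"; returns a dict with "frame" (480x640x3 uint8, blue, green, red), "z_map" (480x640 float32, mm along the optical axis (not along the pixel's ray), 0 where there is no reading), "fx", "fy", "cx", "cy" (pixels), "dist" ([k1, k2, p1, p2, k3] as OpenCV has them; the pictures are not rectified), "origin" and "attitude" of the camera in the world. Camera axes: x right, y up, looking along -z (the intrinsics and any distortion apply to the point x, -y, -z); pixel columns grow to the right and rows downward; lengths in mm; the calibration is good to about 2 mm. A picture is of the moment at which its call begins.
- env.hand_in(): hands the job in; it is judged then, once.
Trained networks look in the newest picture that a camera, given by its name, has taken for a name from the list of things; names that differ only in an ending like _2 or _b are one class to them, and where a whole thing is asked for, a point or a joint stands for the part that bears it (a point fixed in the world has none). Each returns a list of dicts, best first, with "confidence" (0 to 1); they miss things now and then, are a little off and sometimes report something else, mostly with a low value. They report only what shows in the picture. A call takes as long as a camera call. They do not tell look-alikes from the thing itself.
- env.recognise(camera, query): "point" ([column, row] in pixels, amid what is visible of it).
- env.outline_of(camera, query): "region" (480x640 bool, what is visible of it) and "point" ([column, row] in pixels, amid what is visible of it).
- env.landmark_of(camera, query): "point" ([column, row] in pixels: a listed point, or the origin of a listed thing).
The state is a dict: "time_s": time; "joint_pos": joint angles; "qd": joint speeds; "tau": joint torques, N m; "ee_pos": TCP position; "tool_rot": TCP orientation; "ft_force": force on the tool from outside, world axes, zero at the start; "ft_torque": the same for the moment, N m; "gripper_width": opening from 0.0 (shut) to 1.0 (fully open); "gripper_force": force on a finger pad.
Only numpy, scipy, OpenCV 4.12 (cv2) and the standard library are available. Lean on these libraries where they do the work, as an engineer would, in place of code of your own. Each camera call takes 0.05 s, during which the arm holds its last target. There are 200 camera calls.

## Working session

There is one attempt and no reset: what is moved stays moved. The work goes in short steps, Python scripts to look and compute and a shell command to move; the robot and the scene stay as the last step left them, time stands still between calls to the robot, and variables do not carry over. Pictures are saved under pics/ and viewed, at most 10 in all, crops included, and the job is handed in when it is done.

```bash
mkdir -p pics
cat > h.py <<'E'
import numpy as np, cv2
from station import env
from scipy.spatial.transform import Rotation as R
def rot(a):
    a=np.array(a,float)
    return a if a.shape==(3,3) else R.from_quat(a[[1,2,3,0]]).as_matrix()
def world(c,pts,z=None):
    """pixels -> world; by depth, or on plane z"""
    p=np.array(pts,float).reshape(-1,1,2)
    K=np.array([[c['fx'],0,c['cx']],[0,c['fy'],c['cy']],[0,0,1]])
    n=cv2.undistortPoints(p,K,np.array(c['dist'],float)).reshape(-1,2)
    out=[]
    for (u,v),(x,y) in zip(p.reshape(-1,2),n):
        d=rot(c['attitude'])@np.array([x,-y,-1]); o=np.array(c['origin'])
        if z is None:
            u,v=int(round(u)),int(round(v)); w=c['z_map'][max(v-2,0):v+3,max(u-2,0):u+3]; w=w[w>0]
            s=np.median(w) if len(w) else np.nan
        else: s=(z-o[2])/d[2]
        out.append(o+s*d)
    return np.array(out)
E
python3 - <<'E'
from h import *
ims=[]
for n in ("top","side"):
    c=env.capture(n); cv2.imwrite(f"pics/{n}0.png",c['frame']); print(n,np.round(c['origin']),np.round(c['attitude'],3))
    for q in ("rocker_far","rocker_near","key_top","start_top","small_top","extractor","unit","jar"):
        for r in env.landmark_of(n,q)[:3]:
            print(q,np.round(r['point']),round(r['confidence'],2),np.round(world(c,[r['point']])[0]))
s=env.get_state();print(s['time_s'],s['ee_pos'],s['tool_rot'],s['ft_force'])
print(np.round(rot(s['tool_rot']),3))
E
```

```text
top [ 415.  -68. 1497.] [ 0.714  0.025 -0.03  -0.699]
rocker_far [374. 205.] 0.86 [ 612. -223.  123.]
rocker_far [372. 302.] 0.84 [ 361. -220.  121.]
rocker_far [205. 134.] 0.58 [793. 225. 123.]
rocker_near [472. 363.] 0.83 [ 204. -492.   99.]
rocker_near [372. 316.] 0.7 [ 325. -223.  121.]
rocker_near [207. 148.] 0.59 [754. 218. 122.]
key_top [219. 234.] 0.43 [529. 181. 104.]
start_top [244. 235.] 0.5 [527. 114. 103.]
small_top [191. 226.] 0.58 [548. 258. 100.]
small_top [356. 218.] 0.4 [ 579. -178.   94.]
extractor [355. 305.] 0.76 [ 350. -179.   94.]
extractor [356. 219.] 0.65 [ 578. -178.   94.]
extractor [207. 151.] 0.65 [748. 219. 122.]
unit [222. 238.] 0.88 [521. 176.  90.]
jar [342. 210.] 0.47 [ 595. -138.  137.]
side [ 428. 1045.  741.] [-0.032 -0.019  0.507  0.861]
rocker_far [143. 316.] 0.88 [784. 232. 122.]
rocker_far [393. 205.] 0.71 [ 352. -219.  123.]
rocker_far [429. 164.] 0.65 [ 251. -466.  123.]
rocker_near [164. 317.] 0.88 [747. 235. 124.]
rocker_near [294. 203.] 0.84 [ 577. -216.  120.]
rocker_near [444. 159.] 0.56 [ 165. -810.   -0.]
key_top [298. 318.] 0.72 [526. 196. 105.]
start_top [309. 295.] 0.54 [514. 127. 106.]
start_top [290. 256.] 0.45 [ 574. -101.   47.]
small_top [283. 341.] 0.67 [544. 259. 104.]
small_top [306. 295.] 0.46 [518. 125. 104.]
small_top [189. 297.] 0.36 [753.  75.  52.]
extractor [394. 258.] 0.95 [ 350. -109.   49.]
extractor [436. 211.] 0.85 [ 235. -359.   39.]
extractor [288. 254.] 0.72 [ 580. -101.   52.]
unit [297. 365.] 0.62 [518. 293.  85.]
jar [284. 229.] 0.85 [ 588. -118.  105.]
jar [214. 260.] 0.56 [733. -60.  56.]
0.9 [132.09833817 559.66925732 231.35458369] [1.91464902e-06 1.15649565e-01 9.93290075e-01 7.36936031e-05] [-0.61091736 -0.63542299  0.35481127]
[[-0.973  0.23   0.   ]
 [ 0.23   0.973  0.   ]
 [ 0.     0.    -1.   ]]
```

View pics/top0.png

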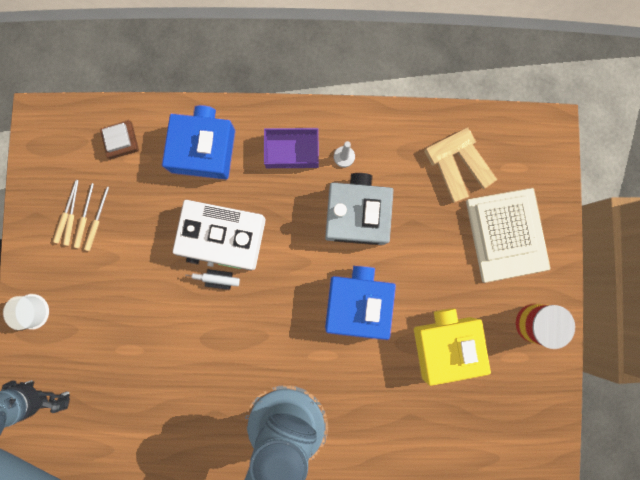

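View pics/side0.png

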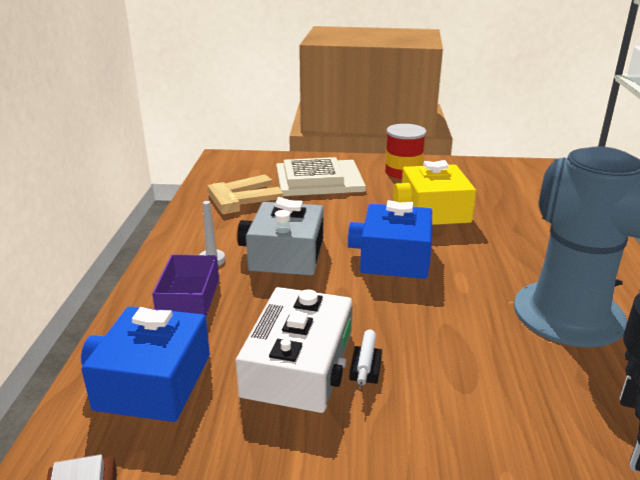

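The top view shows four extractor-type boxes: grey at (360,212), blue at (200,145) and (361,307), and yellow at (452,350). The grey one fits, since it has the jar on top at (340,210). On the white unit, the small round button is at (191,228), the square key at (217,234) and the large round button at (243,239). The side view agrees. Next I'll take one enlarged crop and measure the white caps.

Run:
```python
from h import *
c=env.capture("top"); f=c['frame']
cr=np.hstack([cv2.resize(f[190:280,165:275],None,fx=3.5,fy=3.5,interpolation=2),cv2.resize(f[170:260,315:405],None,fx=3.5,fy=3.5,interpolation=2)])
cv2.imwrite("pics/crop.png",cr)
g=f.min(2)
for n,(u,v),z in (("rocker",(372,213),120),("key",(217,234),104),("start",(243,239),104),("small",(191,228),104)):
    w=8 if n=="small" else 11; h=17 if n=="rocker" else w
    m=np.zeros(g.shape,np.uint8); m[v-h:v+h+1,u-w:u+w+1]=g[v-h:v+h+1,u-w:u+w+1]>140
    k,l,s,ce=cv2.connectedComponentsWithStats(m); i=l[v,u] or 1+np.argmax(s[1:,4])
    px=np.argwhere(l==i)[:,::-1]
    P=world(c,px,z); Q=world(c,px); r=cv2.minAreaRect(P[:,:2].astype(np.float32))
    print(n,len(px),ce[i].round(1),P.mean(0).round(1),'depth mean',np.nanmean(Q,0).round(1),'rect',np.round(r[0]),np.round(r[1]),round(r[2],1))
# yaw of boxes from top face depth
for n,(u,v),zt,w in (("unit",(219,235),85,55),("extr",(360,212),95,45)):
    px=np.array([(a,b) for a in range(u-w,u+w) for b in range(v-w,v+w)])
    Q=world(c,px); Q=Q[(abs(Q[:,2]-zt-2)<9)]
    r=cv2.minAreaRect(Q[:,:2].astype(np.float32)); print(n,np.round(r[0]),np.round(r[1]),round(r[2],1))
```

```text
rocker 570 [373.7 212.6] [ 592.7 -222.9  120. ] depth mean [ 594.2 -224.3  108.2] rect [ 592. -219.] [90. 58.] 0.8
key 147 [216.2 233. ] [531.6 189.  104. ] depth mean [531.9 189.5 101.1] rect [532. 189.] [33. 31.] 79.9
start 140 [241.8 238.2] [519.3 120.7 104. ] depth mean [519.5 121.1 101. ] rect [520. 120.] [32. 32.] 1.8
small 40 [190.4 227.9] [543.7 258.  104. ] depth mean [544.3 259.6  97.3] rect [544. 258.] [18. 15.] 65.0
unit [531. 190.] [221. 151.] 79.7
extr [ 596. -189.] [170. 151.] 86.3
```

View pics/crop.png

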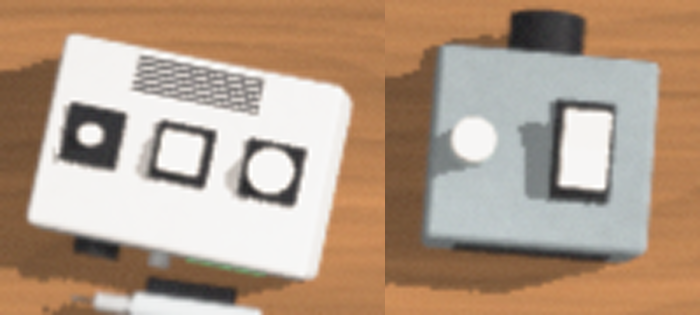

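The crop confirms it: square key in the middle (185,152), large round button at the right (270,170), small round button at the left (90,135), and the grey extractor's rocker at (585,150). The measured sizes also fit, with the unit at 221x151 and its centre on the key, and the extractor at 170x151. The pivot works out to (594,-219), so I'll press at about (616,-220). First I'll shut the fingers and travel high.

```bash
python3 -m creep '{"delta_pos": [[-3,-3,0],[-6,-6,0],[-9.5,-9.5,0],[-13,-13,0],[-16.5,-16.5,0],[-20,-20,0],[-23.5,-23.5,0],[-27,-27,0],[-30.5,-30.5,0],[-34,-34,0],[-37.5,-37.5,0],[-41,-41,0],[-44.5,-44.5,0],[-48,-48,0],[-51.5,-51.5,0],[-55,-55,0],[-58.5,-58.5,0],[-62,-62,0],[-65,-64.7,0],[-65,-64.7,0]], "roll": [0,0,0,0,0,0,0,0,0,0,0,0,0,0,0,0,0,0,0,0], "gripper": [0,0,0,0,0,0,0,0,0,0,0,0,0,0,0,0,0,0,0,0]}' 40
```

```text
time_s: 2.95
ee_pos: [617.8, -224.1, 228.8]
tool_rot: [-0.0, 0.118, 0.993, -0.0]
ft_force: [0.2, 1.4, -1.3]
gripper_width: -0.002
gripper_force: 0.0
```

```bash
python3 -m creep '{"delta_pos": [[0,0,2],[0,0,4.5],[0,0,7],[0,0,8.5],[0,0,9.2],[0,0,9.2],[0,0,9.2]], "roll": [0,0,0,0,0,0,0], "gripper": [0,0,0,0,0,0,0]}'
python3 - <<'E'
from h import *
c=env.capture("side"); cv2.imwrite("pics/s1.png",cv2.resize(c['frame'][170:280,220:340],None,fx=5,fy=5,interpolation=2))
E
```

```text
time_s: 3.65
ee_pos: [616.5, -219.3, 140.3]
tool_rot: [0.001, 0.116, 0.993, -0.0]
ft_force: [0.1, -0.3, 0.6]
gripper_width: 0.0
gripper_force: 0.0
```

View pics/s1.png

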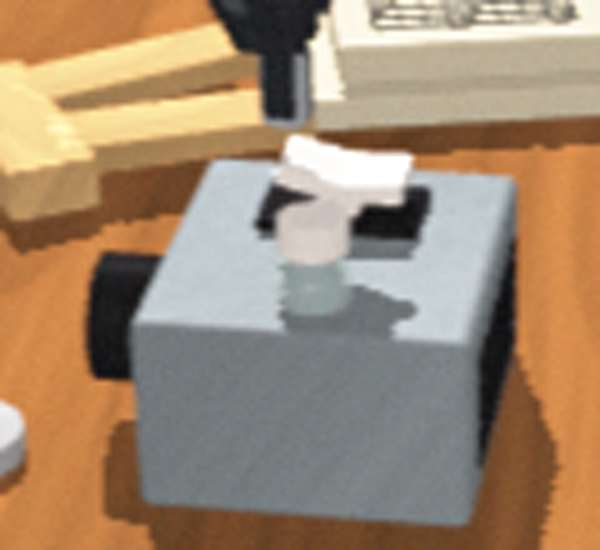

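The shut fingertips, at crop (285,120), stand just above the raised far end at (310,155). I'll press from here.

```bash
python3 -m creep '{"delta_pos": [[0,0,0.5],[0,0,1],[0,0,1.3],[0,0,1.6],[0,0,1.8],[0,0,2.0],[0,0,2.1],[0,0,2.2],[0,0,2.2],[0,0,2.2]], "roll": [0,0,0,0,0,0,0,0,0,0], "gripper": [0,0,0,0,0,0,0,0,0,0]}'
```

```text
time_s: 4.7
ee_pos: [618.0, -219.8, 119.0]
tool_rot: [0.002, 0.116, 0.993, -0.0]
ft_force: [4.5, 0.8, 7.7]
gripper_width: -0.001
gripper_force: 3.7
```

```bash
python3 -m creep '{"delta_pos": [[0,0,0.2],[0,0,0.4],[0,0,0.4],[0,0,0.4]], "roll": [0,0,0,0], "gripper": [0,0,0,0]}'; python3 -m creep '{"delta_pos": [[0,0,-2],[0,0,-5],[0,0,-7],[0,0,-7]], "roll": [0,0,0,0], "gripper": [0,0,0,0]}'
python3 - <<'E'
from h import *
c=env.capture("side"); cv2.imwrite("pics/s2.png",cv2.resize(c['frame'][170:280,220:340],None,fx=5,fy=5,interpolation=2))
E
```

```text
time_s: 5.1
ee_pos: [618.2, -219.9, 118.6]
tool_rot: [0.003, 0.115, 0.993, -0.001]
ft_force: [-2.0, 3.7, 22.9]
gripper_width: -0.002
gripper_force: 12.0
time_s: 5.5
ee_pos: [616.6, -220.0, 185.7]
tool_rot: [0.001, 0.116, 0.993, -0.001]
ft_force: [0.3, 0.1, 0.4]
gripper_width: 0.004
gripper_force: 0.0
```

View pics/s2.png

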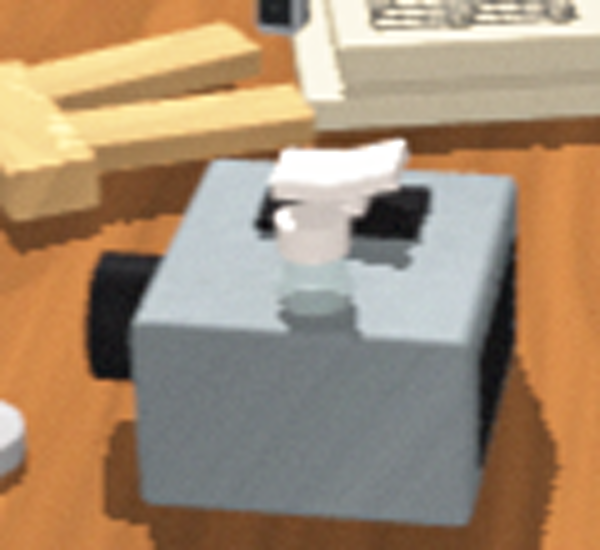

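The rocker is on: in the crop the far half is level at (310,170) and the near end raised at (400,150), and the force reached 23 N at the stop. Next is the key at (532,189).

```bash
python3 -m creep '{"delta_pos": [[1.5,3.2,0],[3,6.4,0],[4.7,10.1,0],[6.4,13.8,0],[8.1,17.4,0],[9.8,21.1,0],[11.5,24.7,0],[13.2,28.4,0],[14.9,32,0],[16.4,35.3,0],[17.6,37.9,0],[17.6,37.9,2],[17.6,37.9,4.5],[17.6,37.9,6.2],[17.6,37.9,6.2],[17.6,37.9,6.2]], "roll": [0,0,0,0,0,0,0,0,0,0,0,0,0,0,0,0], "gripper": [0,0,0,0,0,0,0,0,0,0,0,0,0,0,0,0]}'
python3 - <<'E'
from h import *
c=env.capture("side"); cv2.imwrite("pics/s3.png",cv2.resize(c['frame'][240:410,220:390],None,fx=3.5,fy=3.5,interpolation=2))
E
```

```text
time_s: 7.15
ee_pos: [530.3, 189.4, 119.9]
tool_rot: [-0.002, 0.116, 0.993, -0.001]
ft_force: [0.4, 0.1, 0.6]
gripper_width: -0.003
gripper_force: 0.0
```

View pics/s3.png

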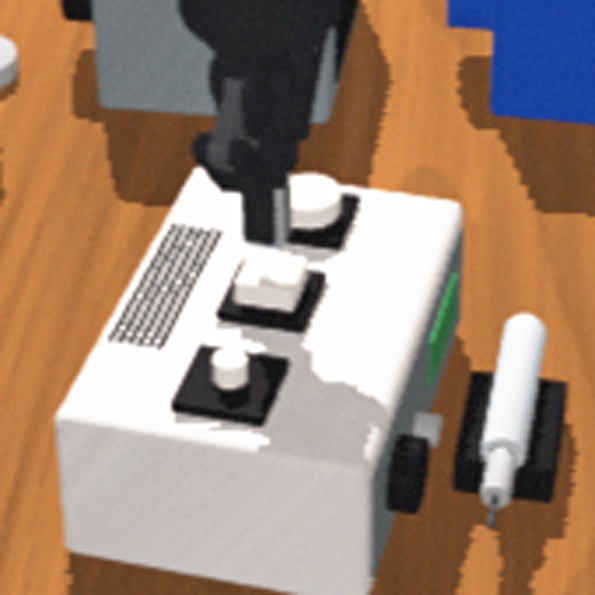

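The fingertips at crop (268,240) are over the square key at (270,275), clear of both round buttons. I'll press to about z 98.

```bash
python3 -m creep '{"delta_pos": [[0,0,0.6],[0,0,1.2],[0,0,1.5],[0,0,1.8],[0,0,2.1],[0,0,2.3],[0,0,2.5],[0,0,2.6],[0,0,2.6],[0,0,2.6]], "roll": [0,0,0,0,0,0,0,0,0,0], "gripper": [0,0,0,0,0,0,0,0,0,0]}'
```

```text
time_s: 8.2
ee_pos: [531.9, 189.9, 97.9]
tool_rot: [0.001, 0.116, 0.993, 0.0]
ft_force: [-7.7, -2.1, 18.6]
gripper_width: -0.002
gripper_force: 9.1
```

The key hit its stop at z 98 with 18.6 N. Next: lift, move over to the large round button at (519,121), press it and lift.

```bash
python3 -m creep '{"delta_pos": [[0,0,-1.5],[0,0,-3.5],[0,0,-4],[-0.1,-2,-4],[-0.3,-4.5,-4],[-0.4,-6.5,-4],[-0.4,-7,-4],[-0.4,-7,-3],[-0.4,-7,-2.5],[-0.4,-7,-2.5]], "roll": [0,0,0,0,0,0,0,0,0,0], "gripper": [0,0,0,0,0,0,0,0,0,0]}'
python3 - <<'E'
from h import *
c=env.capture("side"); cv2.imwrite("pics/s4.png",cv2.resize(c['frame'][240:410,220:390],None,fx=3.5,fy=3.5,interpolation=2))
E
```

```text
time_s: 9.2
ee_pos: [518.7, 121.6, 118.7]
tool_rot: [-0.001, 0.115, 0.993, -0.0]
ft_force: [0.1, -0.0, -0.5]
gripper_width: -0.0
gripper_force: 0.0
```

View pics/s4.png

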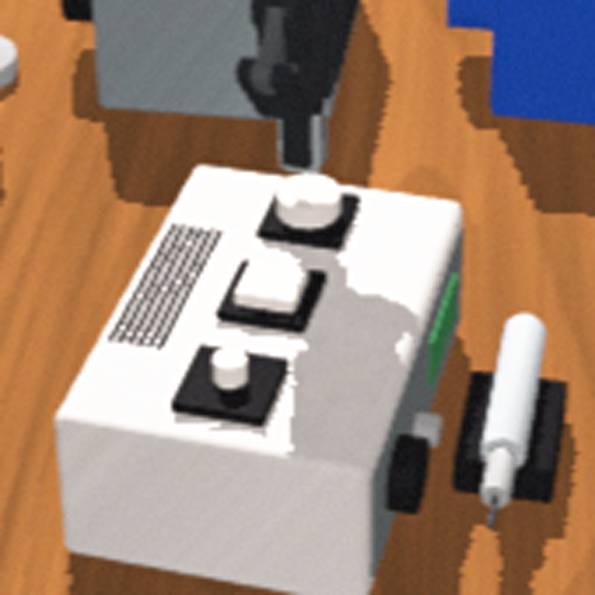

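The fingertips at crop (300,165) are above the large round button at (308,195). I'll press it and release.

```bash
python3 -m creep '{"delta_pos": [[0,0,0.6],[0,0,1.2],[0,0,1.5],[0,0,1.8],[0,0,2.1],[0,0,2.3],[0,0,2.5],[0,0,2.5],[0,0,2.5]], "roll": [0,0,0,0,0,0,0,0,0], "gripper": [0,0,0,0,0,0,0,0,0]}'
```

```text
time_s: 10.15
ee_pos: [519.5, 121.1, 97.8]
tool_rot: [0.001, 0.116, 0.993, 0.0]
ft_force: [-7.5, -0.0, 20.5]
gripper_width: 0.002
gripper_force: 10.1
```

```bash
python3 -m creep '{"delta_pos": [[0,0,-2],[0,0,-5],[0,0,-9],[0,0,-12],[0,0,-13],[3,0,-13],[7,0,-13],[11,0,-13],[13,0,-13],[13,0,-13],[13,0,-13]], "roll": [0,0,0,0,0,0,0,0,0,0,0], "gripper": [0,0,0,0,0,0,0,0,0,0,0]}'
python3 - <<'E'
from h import *
c=env.capture("side"); cv2.imwrite("pics/s5.png",c['frame'][140:420,130:450].repeat(2,0).repeat(2,1))
c=env.capture("top")
for n,p in (("key",(216,233)),("start",(242,238)),("rocker far",(374,206)),("rocker near",(374,219))): print(n,world(c,[p])[0].round(1))
E
```

```text
time_s: 11.25
ee_pos: [393.4, 150.7, 224.8]
tool_rot: [0.0, 0.115, 0.993, -0.0]
ft_force: [0.4, -0.2, 0.5]
gripper_width: 0.001
gripper_force: 0.0
key [532.2 190.7  97. ]
start [519.9 120.3 104.1]
rocker far [ 610.3 -223.8  117.6]
rocker near [ 575.3 -223.4  124.3]
```

View pics/s5.png

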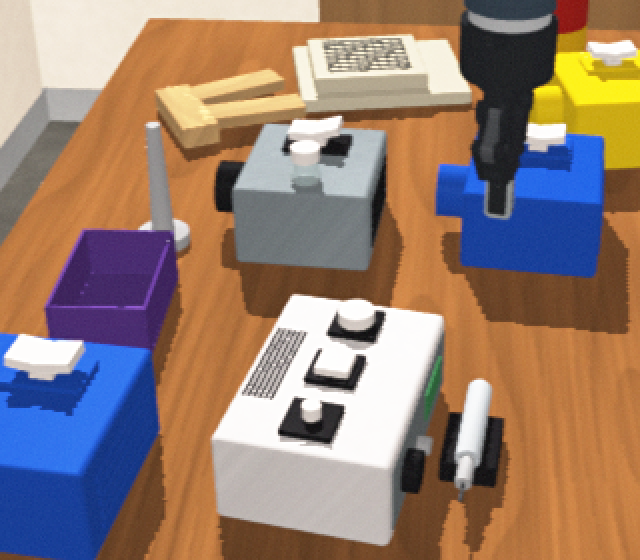

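The picture shows the key sunk at (335,362), at 97 mm, and the large button back up at (357,315), at 104 mm. The rocker is on at (315,130), the loose things are where they stood, and the arm is clear of everything.

```bash
python3 -c "
from station import env
print(env.hand_in())"
```

```text
the job is handed in; nothing more can be done
None
```

The job is handed in: I pressed the extractor's rocker over to on, pushed the square key fully in, then pressed the large round button and let it come back up; the small button and the loose things were left alone (the hand-in returned no verdict).

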